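Clamp the tube rack on the shaker with its wing screw

ROBOT

A 6-joint arm with a two-finger parallel gripper is mounted at the origin on the work surface. World frame = base frame: x ahead of the robot, y to its left, z up, the work surface at z = 0. Lengths are in m, angles in rad, forces in N, time in s.
With the tool pointing down it reaches from about 0.3 to 1 m from the base axis. Payload 5.1 kg.
Tool frame: the origin (TCP) lies at the very end of the fingers, on their centre line; the grasp point (between the pads) lies 19 mm behind it (robot.hold_point_z is the distance from the TCP to the grasp point, in m); z points along the fingers, y is the line along which they close (so a half turn about z gives the same grasp; the last joint's range is limited). The gripper opens to 95 mm and grips with 3 to 60 N. Pads are 20 mm wide; open, the fingers measure 119 mm over their backs; the gripper's body (75 mm by 180 mm) begins 59 mm behind the grasp point.
Start: joints at [1.247, 0.124, 1.65, -0, 1.367, -0.083], TCP at [0.155, 0.631, 0.184] pointing down, gripper open.
Joint ranges: [-2.61, 2.61], [-1.02, 2.33], [0.03, 2.71], [-1.35, 4.49], [0.32, 2.68], [-2.91, 2.91]. Speed limits (rad/s): [2.57, 2.57, 3.14, 3.14, 3.14, 3.14].

INTERFACE

Orientations are given as a rotation vector (axis times angle).
In Python, from workcell import robot gives the robot as it stands.
- The arm moves only by the tool run_rows, called after "Call:" as name(argument=value, ...), one argument or row to a line, values as JSON. Schema: {"type":"object","properties":{"moves":{"type":"array","items":{"type":"array","items":{"type":"number"},"minItems":7,"maxItems":7},"minItems":1,"maxItems":10},"force":{"type":"number"},"only":{"type":"string"},"quiet":{"type":"boolean"},"lines":{"type":"string"}},"required":["moves"],"additionalProperties":false}. moves is a list of rows, 1 to 10 of them, each of 7 numbers: dx, dy, dz in normalised numbers (1 is 1000 mm), then a rotation vector rx, ry, rz in shares of 90 degrees (1.0 is 90 degrees), then the opening from 0.0 (shut) to 1.0 (fully open); each row is the pose to reach, as a shift and turn from the pose commanded when the call began, along the tool's axes at that moment; what a row does not reach only later rows make up. A row lasts 1/10 s, in which the tool goes at most 0.05 m and 0.15 rad, less where a joint would pass 70% of its speed; a pose out of reach is approached as far as the arm can. The fingers move at their own pace and stop on an object; force is the grip in N (left out, the last holds). Time passes only in rows, so rows that do not move let the fingers close. The tool returns the time, the measured TCP pose, the force, the opening and the grip force at its end. only (a regular expression) keeps the lines of the reply that match it, lines (a string "A,B") keeps lines A to B, and quiet returns only ok. Input that does not fit is refused with a message, and nothing moves.
- robot.read_state(): the state, without advancing time (a new reading comes with each control period).
- robot.read_camera(name): name is "scene" or "top" or "wrist"; returns the picture (400x640x3 uint8, red, green, blue); there is no depth.
- robot.camera_params(name): a dict with "fx", "fy", "cx", "cy" (pixels), "eye" and "rotation" of the camera in the world; the wrist camera has in their place "T_tool_cam" (4x4, takes a point from camera to tool coordinates, whose origin is the TCP and whose axes are the flange's). Camera axes: x right, y down, z forward; pixel columns grow to the right and rows downward; lengths in m; the calibration is good to about 2 mm. A picture is of the moment at which its call begins: read the wrist's pose just before it. camera_params takes no time and is no camera call.
- robot.finish_job(): hands the job in; it is judged then, once.
Trained networks look in the newest picture that a camera, given by its name, has taken for a name from the list of things; names that differ only in an ending like _2 or _b are one class to them, and where a whole thing is asked for, a point or a joint stands for the part that bears it (a point fixed in the world has none). Each returns a list of dicts, best first, with "score" (0 to 1); they miss things now and then, are a little off and sometimes report something else, mostly with a low value. They report only what shows in the picture. A call takes as long as a camera call. They do not tell look-alikes from the thing itself.
- robot.spot_in(thing, camera): "point" ([x, y, z] in m, in the coordinates of the camera as it stood for that picture, good to about 4 mm: the middle of the surface that is visible of it).
- robot.regions_of(thing, camera): "mask" (400x640 bool, what is visible of it).
- robot.spot_point(thing, camera): "point" ([x, y, z] in m, in the coordinates of the camera as it stood for that picture, good to about 4 mm: a listed point, or the origin of a listed thing).
The state is a dict: "t": time; "joint_pos": joint angles; "joint_velocities": joint speeds; "joint_efforts": joint torques, N m; "eef_pos": TCP position; "tcp_rot": TCP orientation; "ft_force": force on the tool from outside, world axes, zero at the start; "wrist_torque": the same for the moment, N m; "grip_width": opening from 0.0 (shut) to 1.0 (fully open); "grip_force": force on a finger pad.
Only numpy, scipy, OpenCV 4.12 (cv2) and the standard library are available. Lean on these libraries where they do the work, as an engineer would, in place of code of your own. Each camera call takes 0.05 s, during which the arm holds its last target. There are 200 camera calls.

TASK

With the fingertips, push the microtube rack along its rails until it rests against the fence at the back of the shaker. Then tighten the clamp's loose wing screw: turn it clockwise (seen from above) by repeated fingertip strokes on its wings, until it stops turning and its pad holds the rack down. Do not lift the rack, do not pinch the wings between the fingers, leave everything else where it stands, and end clear of it all.

Things in the scene. Friction and masses are not known exactly. Their poses are not given: they have to be found in the camera images.
- shaker: Orbital shaker fixed to the bench, 240 x 260 mm; origin on the bench under it, flat platform 70 mm higher. x points from its front (robot side) to its back fence, y to its left. Two rails, 18 mm high, run along x with inner faces at y = -34 and +34 mm, from x = -100 to +75; a steel fence 30 mm high crosses the bay's back end, its face at x = +75
- column_top (a point): centre of the top of the grey clamp column right of the bay (-y side): 60 mm (x) x 32 mm (y), 200 mm above the bench, its near face 41 mm from the screw's axis: fingers do not fit between it and the wings. It carries a beam over the bay, 40 mm wide (x), reaching 34 mm past the screw, top 151 mm and underside 135 mm above the bench. Axes as the shaker
- rack_home (a point): the point of the shaker where the rack's origin lies when the rack is fully home: x = +5 mm, y = 0, z = 70 mm in the shaker's frame; same axes as the shaker
- rack: loose grey microtube rack (the only thing in the bay), 140 (along x) x 64 x 45 mm, two rows of white tube caps standing 6 mm higher, a flat bare strip between them; 0.18 to 0.35 kg; origin at the centre of its underside. It stands between the rails, 25 to 50 mm short of the fence at the start, and slides along them
- wing_hub (a point): on the upright axis of the steel wing screw (x = 30, y = 0 mm in the shaker), at mid height of its wings. z is up, x runs along the wings: one flat upright leaf 72 mm long (36 mm each side of the axis), 8 mm thick, 26 mm high (13 mm above and below this point). Turns and sinks with the screw. Under the leaf a round hub, 18 mm diameter, 9 mm tall
- wing_screw (a joint): turn of the wing screw, rad: grows clockwise seen from above, which lowers it 6 mm a turn; 0 = backed off, 0 to 3.1 at the start. Turns easily (1 to 2 N at the wings) and stays where it is left. From about 9.9 its pad presses on a rack that lies home; dead stop at 10.2, where the hub is some 1 to 2 mm above the beam
- clamp_pad: black round pad, 20 mm diameter, on the lower end of the wing screw, under the beam; goes up and down with the screw and does not turn; origin at the centre of its underside
- reagent_jar: small screw-cap jar, 30 mm diameter, 42 mm tall, standing on the shaker's platform left of the bay (+y side); origin at the centre of its underside; leave it alone
- spare_collar: loose steel collar, 34 mm diameter, 12 mm tall, lying on the shaker's platform on the column's side; origin at the centre of its underside; leave it alone
- tip_box: closed pipette-tip box, 120 x 85 x 60 mm, on the bench; origin at the centre of its underside; leave it alone
- beaker: glass beaker, 70 mm diameter, 90 mm tall, on the bench; origin at the centre of its underside; leave it alone
- flask: glass flask with a long neck, 72 mm diameter, 165 mm tall, on the bench; origin at the centre of its underside; leave it alone
- marker: marker pen lying on the bench, 125 x 13 x 13 mm; origin at the centre of its underside; leave it alone
- wash_bottle: white plastic bottle, 60 mm diameter, 150 mm tall, on the bench; origin at the centre of its underside; leave it alone
Not all that is in view belongs to the job. What is shaped like the rack but blue or red is not meant.

How it is judged:
On the way, in this order (a step that is already met when the one before it is completed fails the run):
1. the rack is pushed home against the fence (x of rack in the frame of rack_home above -0.003 m and value of joint wing_screw below 9.6 rad), for 0.2 s.
2. the wing screw is turned clockwise to its stop, its pad pressing on the rack (value of joint wing_screw above 9.95 rad and contact force between clamp_pad and rack above 1 N), for 0.2 s.
At the end, for the whole second after the job is handed in: The rack rests between its rails within 3 mm of the fence, flat on the platform and still; the wing screw is within 0.25 rad (14 degrees) of its stop and its pad presses on the rack with more than 1 N (all of step 2 and x of rack in the frame of rack_home above -0.003 m and z of rack in the frame of rack_home below 0.003 m and linear speed of rack below 0.01 m/s); the robot touches nothing.
It fails at once if the rack is lifted more than 10 mm or tipped more than 0.2 rad (z of rack in the frame of rack_home above 0.01 m or angle between rack's own z axis and vertical above 0.2 rad).
It fails at once if a wing is pinched: pressed on both its faces at once with more than 3 N ((contact force between the fingers and wing_screw_c0 above 3 N and contact force between the fingers and wing_screw_c1 above 3 N) or (contact force between the fingers and wing_screw_c2 above 3 N and contact force between the fingers and wing_screw_c3 above 3 N)).
It fails at once if a bystander is moved more than 30 mm (distance of any of reagent_jar, spare_collar, tip_box, beaker, flask, marker, wash_bottle from where it was at the start of the episode above 0.03 m).
It also fails if it takes over 72 s, if anything falls off the work surface, if the arm or the gripper's body presses on something with over 40 N, if the wrist force passes 120 N, or if a joint passes its speed limit or range.

## Working session

There is one attempt and no reset: what is moved stays moved. The work goes in short steps, Python scripts to look and compute and a tool call to move; the robot and the scene stay as the last step left them, time stands still between calls to the robot, and variables do not carry over. Pictures are saved under pics/ and viewed, at most 10 in all, crops included, and the job is handed in when it is done.

```bash
mkdir -p pics
```

Create h.py:
```python
import numpy as np, cv2
from scipy.spatial.transform import Rotation as R
from workcell import robot
def cam(name):
    p=robot.camera_params(name)
    if 'eye' in p: return np.array(p['rotation']),np.array(p['eye']),p
    s=robot.read_state(); Rt=R.from_rotvec(s['tcp_rot']).as_matrix(); T=np.array(p['T_tool_cam'])
    return Rt@T[:3,:3], Rt@T[:3,3]+np.array(s['eef_pos']),p
def pts(thing,name,fn='spot_point',n=3):
    Rc,e,_=cam(name)
    return [(round(d['score'],2),np.round(Rc@np.array(d['point'])+e,4)) for d in getattr(robot,fn)(thing,name)[:n]]
def save(name,f,crop=None,sc=1):
    im=robot.read_camera(name)
    if crop: a,b,c,d=crop; im=im[b:d,a:c]
    cv2.imwrite('pics/'+f,cv2.resize(im[:,:,::-1],None,fx=sc,fy=sc,interpolation=cv2.INTER_CUBIC))
```

Run:
```python
from h import *
s=robot.read_state();print({k:np.round(v,3) for k,v in s.items()})
for c in ['scene','top']:
    save(c,c+'0.png'); Rc,e,p=cam(c); print(c,e,p['fx'],np.round(Rc,3).tolist())
    for t in ['shaker','column_top','rack_home','rack','wing_hub','clamp_pad','reagent_jar','spare_collar','flask','wash_bottle','beaker','tip_box']: print(t,pts(t,c,n=2))
im=np.hstack([cv2.imread('pics/scene0.png')])
```

```text
{'t': np.float64(0.0), 'joint_pos': array([ 1.247,  0.124,  1.652,  0.   ,  1.367, -0.083]), 'joint_velocities': array([ 0.001, -0.   ,  0.001, -0.001, -0.001,  0.   ]), 'joint_efforts': array([ 2.0000e-03, -4.1758e+01, -3.5995e+01,  7.8000e-02,  4.9000e-02,
       -0.0000e+00]), 'eef_pos': array([0.155, 0.631, 0.183]), 'tcp_rot': array([-3.770e-01, -3.118e+00,  3.000e-03]), 'ft_force': array([ 0.819, -0.334,  0.356]), 'wrist_torque': array([0.041, 0.014, 0.001]), 'grip_force': np.float64(0.0), 'grip_width': np.float64(1.001)}
scene [ 1.11578825 -0.1711398   0.95397345] 367.2109300376611 [-2.091, -1.591, 0.494]
shaker [(0.73, array([1.517 , 0.2301, 1.3552]))]
column_top [(0.84, array([1.6221, 0.3352, 1.4603]))]
rack_home [(0.69, array([1.5403, 0.2534, 1.3785]))]
rack [(0.76, array([ 1.2407, -0.0462,  1.0789])), (0.74, array([1.6022, 0.3152, 1.4404]))]
wing_hub [(0.64, array([1.5358, 0.2488, 1.374 ]))]
clamp_pad [(0.74, array([1.5128, 0.2258, 1.351 ])), (0.71, array([2.478 , 1.191 , 2.3161]))]
reagent_jar [(0.68, array([1.463 , 0.176 , 1.3012]))]
spare_collar [(0.62, array([2.4779, 1.
[... 460 characters left out ...]
 array([-0.0067, -0.46  ,  0.9601]))]
rack_home [(0.76, array([ 0.1992, -0.2541,  1.1659])), (0.52, array([ 0.1401, -0.3132,  1.1068]))]
rack [(0.9, array([ 0.2395, -0.2138,  1.2062])), (0.9, array([-0.1944, -0.6477,  0.7724]))]
wing_hub [(0.56, array([ 0.1321, -0.3213,  1.0988])), (0.49, array([ 0.164 , -0.2893,  1.1307]))]
clamp_pad [(0.51, array([ 0.1405, -0.3128,  1.1072]))]
reagent_jar [(0.38, array([ 0.4405, -0.0128,  1.4073]))]
spare_collar [(0.51, array([-0.0426, -0.496 ,  0.9241]))]
flask [(0.8, array([-0.7571, -1.2105,  0.2096]))]
wash_bottle [(0.6, array([-0.3225, -0.7758,  0.6443]))]
beaker [(0.6, array([1.0392, 0.5859, 2.006 ]))]
tip_box [(0.92, array([1.4385, 0.9852, 2.4053]))]
```

Camera rotation is a rotation vector; fix it.

```bash
sed -i "s/return np.array(p\['rotation'\])/return R.from_rotvec(p['rotation']).as_matrix()/" h.py
```

Run:
```python
from h import *
for c in ['scene','top']:
    for t in ['shaker','column_top','rack_home','rack','wing_hub','clamp_pad','reagent_jar','spare_collar','flask','wash_bottle','beaker','tip_box']: print(c,t,pts(t,c,n=3))
```

```text
scene shaker [(0.73, array([ 0.6087, -0.0537, -0.0028]))]
scene column_top [(0.84, array([ 0.6468, -0.107 ,  0.1998]))]
scene rack_home [(0.69, array([ 0.6135, -0.0511,  0.0732]))]
scene rack [(0.76, array([ 0.5482,  0.2002, -0.0007])), (0.74, array([ 0.5833, -0.0522,  0.0666])), (0.73, array([ 8.382e-01, -1.160e-02,  2.000e-04]))]
scene wing_hub [(0.64, array([ 0.6409, -0.0503,  0.1827]))]
scene clamp_pad [(0.74, array([ 0.6401, -0.0531,  0.1232])), (0.71, array([ 0.3633, -0.3355, -0.0044]))]
scene reagent_jar [(0.68, array([0.5857, 0.0341, 0.0729]))]
scene spare_collar [(0.62, array([ 0.3619, -0.333 , -0.0022])), (0.43, array([ 0.6215, -0.1519,  0.0651])), (0.23, array([ 0.6312,  0.359 , -0.0036]))]
scene flask [(0.58, array([ 7.299e-01, -3.861e-01, -3.000e-04]))]
scene wash_bottle [(0.87, array([ 0.4736, -0.4404, -0.0007]))]
scene beaker [(0.75, array([ 0.6312,  0.3587, -0.0015]))]
scene tip_box [(0.7, array([0.4839, 0.3845, 0.0026])), (0.22, array([ 0.6463, -0.1078,  0.1987]))]
top shaker [(0.87, array([ 0.6045, -0.0516,  0.0018]))]
top column_top [(0.63, array([ 0.6425, -0.1057,  0.1975]))]
top rack_home [(0.76, array([ 0.6123, -0.0502,  0.0694])), (0.52, array([ 0.635 , -0.0461,  0.1786]))]
top rack [(0.9, array([ 0.584 , -0.0605,  0.0699])), (0.9, array([ 0.8359, -0.0093, -0.0023])), (0.9, array([ 5.415e-01,  2.025e-01, -5.000e-04]))]
top wing_hub [(0.56, array([ 0.636 , -0.0488,  0.1789])), (0.49, array([ 0.3604, -0.3321, -0.0004]))]
top clamp_pad [(0.51, array([ 0.6341, -0.0513,  0.1206]))]
top reagent_jar [(0.38, array([0.5848, 0.0344, 0.0673]))]
top spare_collar [(0.51, array([ 0.6205, -0.1553,  0.0658]))]
top flask [(0.8, array([ 7.256e-01, -3.867e-01, -2.000e-04]))]
top wash_bottle [(0.6, array([ 4.767e-01, -4.400e-01, -1.000e-04]))]
top beaker [(0.6, array([ 0.6347,  0.3612, -0.0022]))]
top tip_box [(0.92, array([ 0.4758,  0.3843, -0.0013]))]
```

View pics/scene0.png

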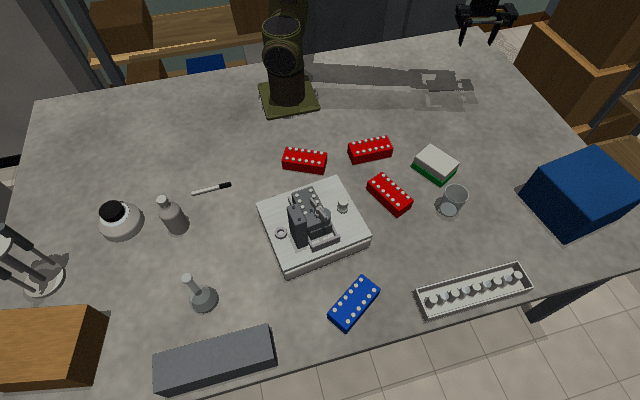

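View pics/top0.png

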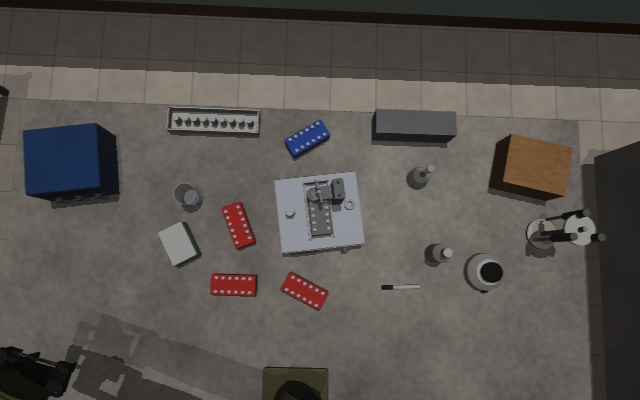

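The clamp bay is at top-image (318,205) and the shaker's platform spans (275,172)-(364,254) there, slightly turned. The shaker sits in the middle of the scene picture. I'll measure the yaw next, from the platform outline.

Run:
```python
from h import *
Rc,e,p=cam('top'); K=np.array([[p['fx'],0,p['cx']],[0,p['fy'],p['cy']],[0,0,1]])
robot.read_camera('top')
m=robot.regions_of('shaker','top')[0]['mask'].astype(np.uint8)
c=max(cv2.findContours(m,0,1)[0],key=cv2.contourArea)[:,0,:].astype(float)
d=(np.c_[c,np.ones(len(c))]@np.linalg.inv(K).T)@Rc.T
w=(e+d*((0.07-e[2])/d[:,2:]))[:,:2]
r=cv2.minAreaRect((w*1000).astype(np.float32)); print(r)
f=lambda t:np.array(t)
cl=np.array([pts('column_top',k)[0][1] for k in['scene','top'] if not robot.read_camera(k) is None])
hb=np.array([pts('wing_hub',k)[0][1] for k in['scene','top']])
print(cl,hb); v=(hb-cl).mean(0); print('yaw',np.arctan2(-v[0],v[1]))
s=robot.read_state();M=R.from_rotvec(s['tcp_rot']).as_matrix();print(M.round(3))
for t in ['rack','rack_home','shaker','wing_hub']: print(t,[pts(t,k,n=2) for k in['scene','top']])
save('top','t1.png',(260,160,380,260),5)
```

```text
((584.4526977539062, -55.36601257324219), (250.20062255859375, 259.10284423828125), 8.25909423828125)
[[ 0.6488 -0.1059  0.1968]
 [ 0.642  -0.1039  0.2004]] [[ 0.6409 -0.0563  0.1783]
 [ 0.6348 -0.0479  0.179 ]]
yaw 0.14202962785010606
[[-0.971  0.238 -0.   ]
 [ 0.238  0.971  0.   ]
 [ 0.     0.    -1.   ]]
rack [[(0.89, array([ 0.5888, -0.0551,  0.0665])), (0.77, array([ 0.3451, -0.0186,  0.0019]))], [(0.9, array([0.3587, 0.2079, 0.0034])), (0.84, array([ 0.5839, -0.0572,  0.0693]))]]
rack_home [[(0.63, array([ 0.6121, -0.0522,  0.0733]))], [(0.3, array([ 0.6331, -0.05  ,  0.1785]))]]
shaker [[(0.94, array([ 0.6066, -0.0578,  0.0014]))], [(0.67, array([ 0.3612, -0.3301, -0.0032])), (0.65, array([ 0.6045, -0.0537,  0.0019]))]]
wing_hub [[(0.5, array([ 0.6409, -0.0563,  0.1783]))], [(0.44, array([ 0.6348, -0.0479,  0.179 ]))]]
```

View pics/t1.png

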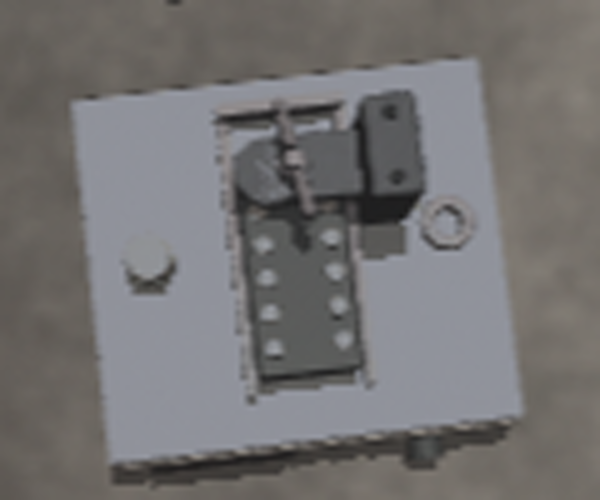

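The crop shows the platform corners at about (72,100), (478,60), (522,412) and (110,465). The wing runs from (280,110) to (305,210), nearly along the bay, and the rack front is at about (310,375), clear of the fence.

Run:
```python
from h import *
Rc,e,p=cam('top'); K=np.array([[p['fx'],0,p['cx']],[0,p['fy'],p['cy']],[0,0,1]])
def bp(u,v,z):
    d=Rc@np.linalg.inv(K)@[260+u/5,160+v/5,1]; return (e+d*(z-e[2])/d[2])[:2]
P=[bp(*q,.07) for q in [(72,100),(478,60),(522,412),(110,465)]]
print('centre',np.mean(P,0)); 
for a,b in [(3,0),(2,1),(1,0),(2,3)]: v=P[b]-P[a]; print(np.hypot(*v),np.degrees(np.arctan2(v[1],v[0])))
a,b=bp(280,110,.19),bp(305,210,.19); print('wing',a,b,(a+b)/2,np.degrees(np.arctan2(*(a-b)[::-1])))
print('rack front',bp(250,380,.115),bp(357,370,.115))
s=robot.read_state();M=R.from_rotvec(s['tcp_rot']).as_matrix()
y=.11;c=np.array([.607,-.0535]);X=np.array([np.cos(y),np.sin(y)])
print('hub',c+.03*X,'home',c+.005*X)
tgt=np.r_[c-.17*X,.26]; print(tgt, M.T@(tgt-s['eef_pos']))
```

```text
centre [ 0.59209641 -0.05702078]
0.23138526665691306 8.253654544129235
0.22546697298536886 8.094470243164338
0.2596986418498046 97.75561681666439
0.25908829689494445 99.06346340897056
wing [ 0.66362907 -0.04140294] [ 0.6058326  -0.05752043] [ 0.63473083 -0.04946168] 15.581999650730536
rack front [ 0.51151512 -0.02993576] [ 0.51960405 -0.09441715]
hub [ 0.63681868 -0.05020665] home [ 0.61196978 -0.05295111]
[ 0.43802746 -0.07216231  0.26      ] [-0.44257337 -0.61560272 -0.07552953]
```

The rows are not in the units I measure in: turns go in shares of 90 degrees. I convert before sending: -0.05 rad is -0.0318.

Call:
run_rows(
  moves=[
    [-0.02,-0.03,-0.03,0,0,-0.0318,0],
    [-0.05,-0.06,-0.07,0,0,-0.0637,0],
    [-0.08,-0.1,-0.076,0,0,-0.0955,0],
    [-0.11,-0.14,-0.076,0,0,-0.1273,0],
    [-0.14,-0.18,-0.076,0,0,-0.1592,0],
    [-0.17,-0.22,-0.076,0,0,-0.191,0],
    [-0.2,-0.26,-0.076,0,0,-0.2228,0],
    [-0.23,-0.3,-0.076,0,0,-0.2438,0],
    [-0.26,-0.34,-0.076,0,0,-0.2438,0],
    [-0.29,-0.38,-0.076,0,0,-0.2438,0],
  ],
  force=20,
)

```text
t: 4.35
eef_pos: [0.3436, 0.1978, 0.2608]
tcp_rot: [-0.224, 3.132, 0.001]
ft_force: [1.3, -0.9, -0.2]
grip_width: 0.216
grip_force: 0.0
```

Create go.py:
```python
# python3 go.py sx sy z : shift in tool axes to reach a shaker-frame point (m) ; shaker pose below
from h import *
import sys
YAW=.143; HUB=np.array([.637,-.051])
X=np.array([np.cos(YAW),np.sin(YAW)]);Y=np.array([-X[1],X[0]]);C=HUB-.03*X
def sh(p): d=np.array(p)[:2]-C; return np.array([d@X,d@Y])
if __name__=='__main__':
    s=robot.read_state();M=R.from_rotvec(s['tcp_rot']).as_matrix()
    x,y,z=map(float,sys.argv[1:4]);t=np.r_[C+x*X+y*Y,z]
    yaw=np.arctan2(-M[1,0],-M[0,0])
    print('shift',(M.T@(t-s['eef_pos'])).round(4),'rz',round(yaw-YAW,4),'now',sh(s['eef_pos']).round(4),s['eef_pos'][2].round(4),'F',np.round(s['ft_force'],1),'t',s['t'])
```

```bash
python3 go.py -.135 0 .26
```

```text
shift [-0.09   -0.288   0.0009] rz -0.0001 now [-0.225  0.288] 0.2608 F [ 1.3 -0.9 -0.2] t 4.35
```

Call:
run_rows(
  moves=[
    [-0.01,-0.04,0,0,0,0,0],
    [-0.03,-0.09,0,0,0,0,0],
    [-0.045,-0.138,0,0,0,0,0],
    [-0.06,-0.185,0,0,0,0,0],
    [-0.075,-0.235,0,0,0,0,0],
    [-0.09,-0.28,0,0,0,0,0],
    [-0.09,-0.288,0,0,0,0,0],
    [-0.09,-0.288,0,0,0,0,0],
  ],
)

```text
t: 5.15
eef_pos: [0.4732, -0.0741, 0.2601]
tcp_rot: [0.218, -3.133, -0.001]
ft_force: [0.1, -0.6, -0.9]
grip_width: 0.006
grip_force: 0.0
```

Run:
```python
from go import *
save('wrist','w1.png')
for t in ['rack','wing_hub','column_top','rack_home','reagent_jar','shaker','spare_collar']:
    print(t,[(a,sh(b).round(4),b) for a,b in pts(t,'wrist',n=2)])
```

```bash
python3 go.py -.135 0 .09
```

```text
rack [(0.91, array([-0.0246,  0.263 ]), array([0.5455, 0.2015, 0.0013])), (0.89, array([-0.2567,  0.0735]), array([ 0.3428, -0.0191, -0.0027]))]
wing_hub [(0.47, array([0.032 , 0.0024]), array([ 0.6386, -0.0483,  0.1829]))]
column_top []
rack_home []
reagent_jar [(0.65, array([-0.0071,  0.0923]), array([0.5871, 0.0351, 0.0701])), (0.26, array([ 0.0762, -0.3358]), array([ 0.7306, -0.3768,  0.0016]))]
shaker []
spare_collar [(0.57, array([-0.0037, -0.0958]), array([ 0.6173, -0.1506,  0.0688]))]
shift [-1.000e-04 -2.800e-03  1.707e-01] rz 0.001 now [-0.1352  0.0028] 0.2607 F [ 0.5 -0.4  0.4] t 5.55
```

View pics/w1.png

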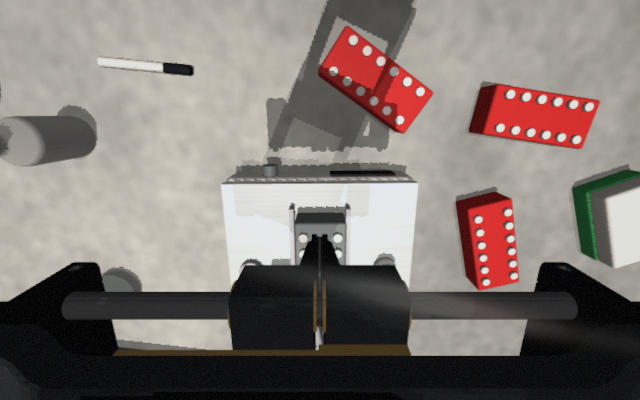

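The fingers are centred on the bay. The rack's near end is at about (320,212), beyond the fingertips, and the rails are at columns 291 and 350. Next I descend, then push.

Call:
run_rows(
  moves=[
    [0,0,0.04,0,0,0,0],
    [0,-0.002,0.085,0,0,0,0],
    [0,-0.002,0.13,0,0,0,0],
    [0,-0.002,0.165,0,0,0,0],
    [0,-0.002,0.17,0,0,0,0],
  ],
)

```text
t: 6.05
eef_pos: [0.4695, -0.0732, 0.0853]
tcp_rot: [0.224, -3.125, -0.005]
ft_force: [-0.5, 0.2, 0.4]
grip_width: 0.004
grip_force: 0.0
```

Call:
run_rows(
  moves=[
    [-0.012,0,0,0,0,0,0],
    [-0.022,0,0,0,0,0,0],
    [-0.03,0,0,0,0,0,0],
    [-0.035,0,0,0,0,0,0],
    [-0.04,0,0,0,0,0,0],
    [-0.044,0,0,0,0,0,0],
    [-0.048,0,0,0,0,0,0],
    [-0.052,0,0,0,0,0,0],
  ],
)

```text
t: 6.85
eef_pos: [0.5251, -0.0674, 0.0904]
tcp_rot: [0.223, -3.134, -0.0]
ft_force: [-0.5, -0.2, 0.3]
grip_width: 0.004
grip_force: 0.0
```

```bash
python3 go.py -.075 0 .09
```

```text
shift [-0.0081  0.0003  0.0004] rz -0.0009 now [-0.0831 -0.0003] 0.0904 F [-0.5 -0.2  0.3] t 6.85
```

Call:
run_rows(
  moves=[
    [-0.003,0,0,0,0,0,0],
    [-0.006,0,0,0,0,0,0],
    [-0.008,0,0,0,0,0,0],
  ],
)

```text
t: 7.15
eef_pos: [0.5331, -0.0663, 0.0904]
tcp_rot: [0.223, -3.134, -0.0]
ft_force: [-0.4, -0.0, -0.2]
grip_width: 0.004
grip_force: 0.0
```

Call:
run_rows(
  moves=[
    [-0.002,0,0,0,0,0,0],
    [-0.003,0,0,0,0,0,0],
    [-0.003,0,0,0,0,0,0],
  ],
)

```text
t: 7.45
eef_pos: [0.5359, -0.0658, 0.0904]
tcp_rot: [0.223, -3.134, -0.0]
ft_force: [-0.4, 0.4, 0.1]
grip_width: 0.003
grip_force: 0.0
```

```bash
python3 go.py -.075 0 .09
```

```text
shift [0.0028 0.0003 0.0004] rz -0.0007 now [-0.0722 -0.0003] 0.0904 F [-0.4  0.4  0.1] t 7.45
```

Run:
```python
from go import *
a=robot.read_camera('scene')[170:290,240:390]; 
a=cv2.resize(a,None,fx=5,fy=5,interpolation=cv2.INTER_CUBIC)
cv2.imwrite('pics/s2.png',a[:,:,::-1])
for c in ['scene']:
    print([(a,sh(b).round(4),b) for a,b in pts('rack',c,n=4)])
```

```text
[(0.93, array([-0.2101,  0.2955]), array([ 0.3572,  0.2073, -0.0012])), (0.83, array([0.2354, 0.014 ]), array([ 8.383e-01, -7.900e-03, -8.000e-04])), (0.76, array([-0.0218,  0.0014]), array([ 0.5855, -0.057 ,  0.0669])), (0.63, array([-0.2821, -0.2422]), array([ 0.3626, -0.3352, -0.0036]))]
```

View pics/s2.png

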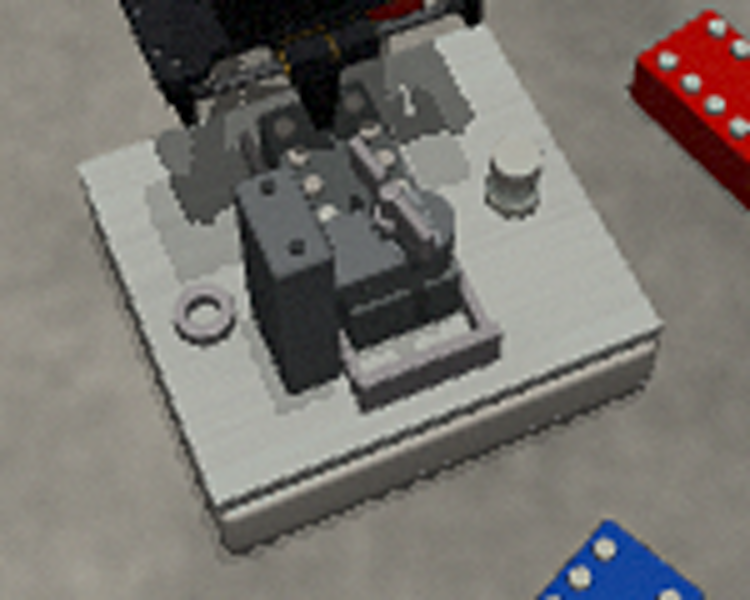

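Run:
```python
from go import *
def proj(c,x,y,z):
    Rc,e,p=cam(c); q=Rc.T@(np.r_[C+x*X+y*Y,z]-e); return np.array([p['fx']*q[0]/q[2]+p['cx'],p['fy']*q[1]/q[2]+p['cy']])
o=np.array([240,170])
for n,a in dict(tip=(-.072,0,.09),tip115=(-.072,0,.115),tip15=(-.072,0,.15),fenceL=(.075,.034,.1),fenceR=(.075,-.034,.1),front92=(-.092,0,.115),front65=(-.065,0,.115),back75=(.075,0,.115),back48=(.048,0,.115),hub=(.03,0,.18),colc=(.03,-.057,.2),backbot75=(.075,0,.07)).items(): print(n,((proj('scene',*a)-o)*5).round(0))
save('top','t2.png',(270,160,370,260),6)
```

```text
tip [319. 140.]
tip115 [317. 115.]
tip15 [314.  78.]
fenceL [482. 319.]
fenceR [364. 365.]
front92 [303.  88.]
front65 [321. 124.]
back75 [424. 328.]
back48 [403. 287.]
hub [388. 193.]
colc [279. 211.]
backbot75 [423. 368.]
```

View pics/t2.png

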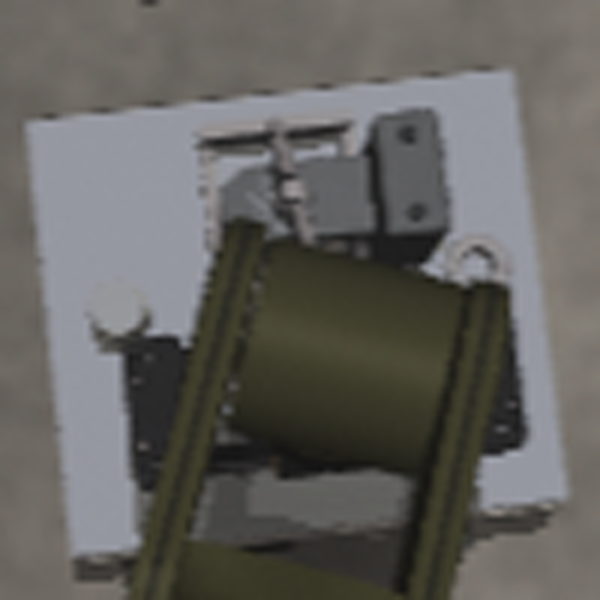

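Run:
```python
from go import *
def bp(c,u,v,z):
    Rc,e,p=cam(c); d=Rc@[(u-p['cx'])/p['fx'],(v-p['cy'])/p['fy'],1]; return sh((e+d*(z-e[2])/d[2])).round(3)
print('before',[bp('top',260+u/5,160+v/5,.121).tolist() for u,v in [(263,243),(268,277),(270,312),(275,347),(330,237),(335,270),(338,303),(344,340)]])
print('front',bp('top',260+308/5,160+376/5,.115))
print('now',[bp('scene',240+u/5,170+v/5,.121).tolist() for u,v in [(285,127),(297,157),(313,185),(327,213),(355,101),(370,130),(387,158)]])
print(bp('scene',240+320/5,170+130/5,.115), 'bottom back',bp('scene',240+345/5,170+348/5,.07),bp('scene',240+400/5,170+345/5,.07),'fence top',bp('scene',240+425/5,170+350/5,.1))
```

```text
before [[-0.01, 0.022], [-0.031, 0.021], [-0.052, 0.022], [-0.073, 0.022], [-0.011, -0.019], [-0.031, -0.02], [-0.051, -0.019], [-0.074, -0.02]]
front [-0.093  0.004]
now [[-0.067, -0.02], [-0.046, -0.022], [-0.026, -0.02], [-0.006, -0.02], [-0.068, 0.022], [-0.047, 0.022], [-0.026, 0.023]]
[-0.062 -0.002] bottom back [ 0.047 -0.034] [ 0.057 -0.006] fence top [ 0.08  -0.001]
```

Run:
```python
from go import *
im=robot.read_camera('wrist')[100:360,170:490]
a=robot.read_camera('scene')[170:250,270:350]
A=cv2.resize(im,(400,325)); B=cv2.resize(a,(400,400),interpolation=cv2.INTER_LANCZOS4)
o=np.zeros((400,800,3),np.uint8);o[:325,:400]=A;o[:,400:]=B
o=np.clip(o.astype(float)*1.8,0,255).astype(np.uint8)
cv2.imwrite('pics/w2.png',o[:,:,::-1])
print(pts('rack','wrist'),robot.read_state()['joint_pos'])
```

```text
[(0.85, array([5.497e-01, 2.028e-01, 4.000e-04]))] [-2.21726356e-01 -4.11224444e-02  1.98400563e+00 -1.06658227e-05
  1.19874413e+00 -1.93472009e+00]
```

View pics/w2.png

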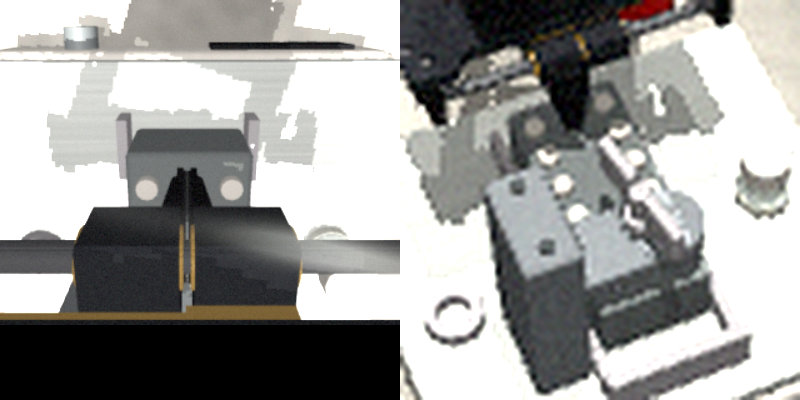

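Run:
```python
from go import *
Rc,e,p=cam('wrist');print('cam',sh(e),e[2],'T',np.array(p['T_tool_cam']).round(3).tolist())
def pj(x,y,z):
    q=Rc.T@(np.r_[C+x*X+y*Y,z]-e); u=np.array([p['fx']*q[0]/q[2]+p['cx'],p['fy']*q[1]/q[2]+p['cy']]); return ((u-[170,100])/.8).round(0)
for a in [(-.072,0,.09),(-.082,0,.09),(-.062,0,.09),(-.062,0,.115),(-.082,0,.115),(-.082,.012,.09),(-.093,.032,.115),(-.093,.032,.07),(-.082,.032,.115),(-.067,.021,.121),(-.1,.036,.088),(-.12,.13,.07)]: print(a,pj(*a))
```

```text
cam [-1.53194328e-01 -8.06572131e-05] 0.29001667517529434 T [[0.001, -0.958, -0.288, 0.081], [1.0, 0.001, -0.0, 0.0], [0.0, -0.288, 0.958, -0.2], [0.0, 0.0, 0.0, 1.0]]
(-0.072, 0, 0.09) [187. 166.]
(-0.082, 0, 0.09) [187. 149.]
(-0.062, 0, 0.09) [187. 182.]
(-0.062, 0, 0.115) [187. 203.]
(-0.082, 0, 0.115) [187. 166.]
(-0.082, 0.012, 0.09) [208. 149.]
(-0.093, 0.032, 0.115) [252. 145.]
(-0.093, 0.032, 0.07) [240. 121.]
(-0.082, 0.032, 0.115) [251. 166.]
(-0.067, 0.021, 0.121) [229. 199.]
(-0.1, 0.036, 0.088) [252. 117.]
(-0.12, 0.13, 0.07) [411.  76.]
```

Call:
run_rows(
  moves=[
    [-0.003,0,0,0,0,0,0],
    [-0.006,0,0,0,0,0,0],
    [-0.008,0,0,0,0,0,0],
    [-0.008,0,0,0,0,0,0],
  ],
)

```text
t: 8.15
eef_pos: [0.5441, -0.0647, 0.0905]
tcp_rot: [-0.223, 3.134, -0.0]
ft_force: [0.7, 0.8, -0.2]
grip_width: 0.008
grip_force: 0.0
```

Run:
```python
from go import *
im=robot.read_camera('wrist')[100:360,170:490]
a=robot.read_camera('scene')[170:250,270:350]
A=cv2.resize(im,(400,325)); B=cv2.resize(a,(400,400),interpolation=cv2.INTER_LANCZOS4)
o=np.zeros((400,800,3),np.uint8);o[:325,:400]=A;o[:,400:]=B
o=np.clip(o.astype(float)*1.8,0,255).astype(np.uint8)
cv2.imwrite('pics/w3.png',o[:,:,::-1])
```

```text
(no output)
```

View pics/w3.png

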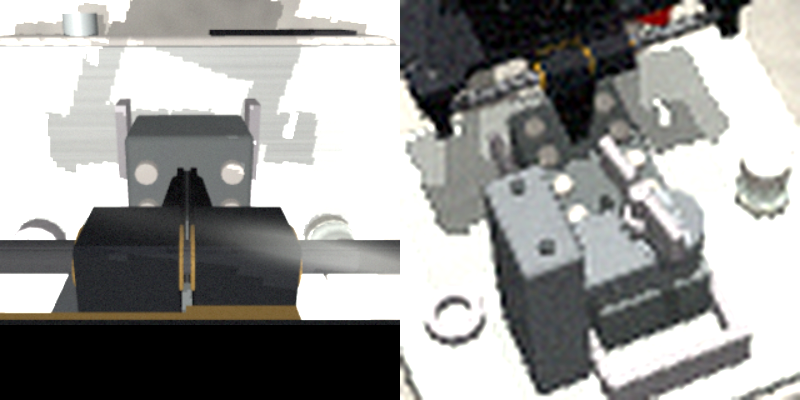

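The scene half shows the rack has not moved, with its first caps still at (535,127), while the finger stands at its middle. The wrist half shows the rack's front edge at (187,137), on the robot side of the finger. So there is no contact at mid-width. I'll back off and try with the fingers spread towards the rack's sides.

Call:
run_rows(
  moves=[
    [0.02,0,0,0,0,0,0],
    [0.045,0,0,0,0,0,0],
    [0.065,0,-0.001,0,0,0,0.38],
    [0.065,0,-0.002,0,0,0,0.38],
    [0.065,0,-0.002,0,0,0,0.38],
    [0.065,0,-0.002,0,0,0,0.38],
    [0.065,0,-0.002,0,0,0,0.38],
  ],
)

```text
t: 8.95
eef_pos: [0.4802, -0.0739, 0.0926]
tcp_rot: [-0.224, 3.133, -0.0]
ft_force: [-0.5, 0.3, 0.3]
grip_width: 0.354
grip_force: 0.0
```

```bash
python3 go.py -.105 0 .092;  python3 - <<'E'
from go import *
save('scene','s4.png',(270,170,350,250),5)
E
```

```text
shift [-0.0235  0.0003  0.0006] rz -0.0005 now [-0.1285 -0.0003] 0.0926 F [-0.5  0.3  0.3] t 8.95
```

Call:
run_rows(
  moves=[
    [-0.01,0,0,0,0,0,0.38],
    [-0.02,0,0,0,0,0,0.38],
    [-0.026,0,0,0,0,0,0.38],
    [-0.03,0,0,0,0,0,0.38],
    [-0.034,0,0,0,0,0,0.38],
    [-0.038,0,0,0,0,0,0.38],
  ],
)

```text
t: 9.6
eef_pos: [0.5173, -0.0685, 0.0924]
tcp_rot: [0.223, -3.133, -0.0]
ft_force: [-0.1, -0.4, 0.0]
grip_width: 0.378
grip_force: 0.0
```

Run:
```python
from go import *
print(sh(robot.read_state()['eef_pos']))
w=robot.read_camera('wrist')[100:360,170:490]
a=robot.read_camera('scene')[170:250,270:350]
o=np.zeros((400,800,3),np.uint8);o[:325,:400]=cv2.resize(w,(400,325));o[:,400:]=cv2.resize(a,(400,400),interpolation=cv2.INTER_LANCZOS4)
cv2.imwrite('pics/w5.png',np.clip(o.astype(float)*1.8,0,255).astype(np.uint8)[:,:,::-1])
```

```text
[-0.09095337 -0.00023509]
```

View pics/w5.png

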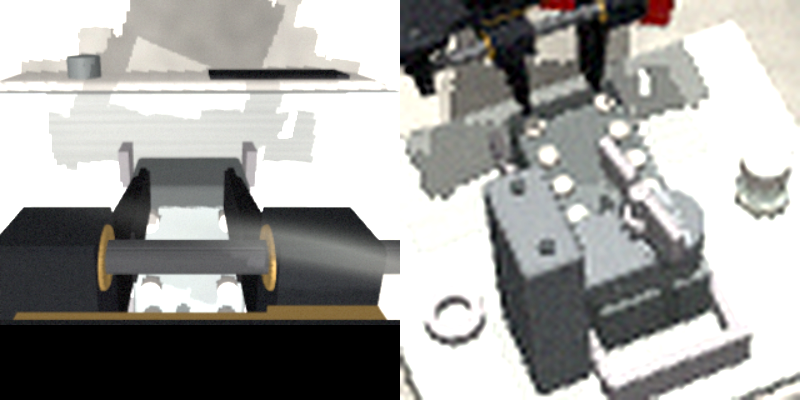

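The spread tips are now just at the rack's near edge (wrist half, (140,175) and (235,175)), and the first caps are unmoved at (535,127). I'll go on pushing.

Create rk.py:
```python
# rack x from cap centres in the scene camera: correlate with first caps; prints bright blobs on the rack in shaker frame
from go import *
def bp(c,u,v,z):
    Rc,e,p=cam(c); d=Rc@[(u-p['cx'])/p['fx'],(v-p['cy'])/p['fy'],1]; return sh((e+d*(z-e[2])/d[2]))
def caps():
    g=cv2.resize(robot.read_camera('scene')[170:250,270:350],None,fx=4,fy=4,interpolation=cv2.INTER_CUBIC).min(2)
    n,_,st,ce=cv2.connectedComponentsWithStats((g>105).astype(np.uint8))
    r=[]
    for i in range(1,n):
        if 20<st[i,4]<500:
            q=bp('scene',270+ce[i,0]/4,170+ce[i,1]/4,.121)
            if abs(abs(q[1])-.021)<.006 and -.1<q[0]<.02: r.append(q.round(4).tolist())
    return sorted(r)
if __name__=='__main__':
    print('caps',caps()); s=robot.read_state(); print('tcp',sh(s['eef_pos']).round(4),s['eef_pos'][2].round(4),np.round(s['ft_force'],1))
```

```bash
python3 rk.py
```

```text
caps [[-0.0683, 0.0193], [-0.0663, -0.0195], [-0.0484, -0.0206], [-0.0483, 0.0216], [-0.0272, -0.0205], [-0.0066, -0.0202], [0.0097, -0.0231]]
tcp [-0.0912 -0.0003] 0.0924 [-0.2  0.7 -0.1]
```

Call:
run_rows(
  moves=[
    [-0.003,0,0,0,0,0,0.38],
    [-0.006,0,0,0,0,0,0.38],
    [-0.009,0,0,0,0,0,0.38],
    [-0.012,0,0,0,0,0,0.38],
    [-0.012,0,0,0,0,0,0.38],
  ],
)

```text
t: 10.25
eef_pos: [0.5293, -0.0668, 0.0926]
tcp_rot: [-0.223, 3.133, -0.0]
ft_force: [0.5, -0.6, 0.6]
grip_width: 0.38
grip_force: 0.0
```

```bash
python3 rk.py
```

```text
caps [[-0.0481, -0.0205], [-0.0481, 0.0216], [-0.0299, 0.0164], [-0.0274, -0.0204], [-0.0069, -0.0202]]
tcp [-0.0791 -0.0003] 0.0925 [0.2 0.2 0.5]
```

Run:
```python
from go import *
def pj(c,x,y,z):
    Rc,e,p=cam(c); q=Rc.T@(np.r_[C+x*X+y*Y,z]-e); return np.array([p['fx']*q[0]/q[2]+p['cx'],p['fy']*q[1]/q[2]+p['cy']])
for y in(-.025,.025):
  for x,z in ((-.091,.0925),(-.091,.115),(-.081,.0925)):
    print(x,y,z,'scene-crop',((pj('scene',x,y,z)-[270,170])*5).round()+[400,0])
w=robot.read_camera('wrist')[120:320,210:430]; t=robot.read_camera('top')[180:260,290:370]
a=robot.read_camera('scene')[170:250,270:350]
o=np.zeros((400,800,3),np.uint8);o[:364,:400]=cv2.resize(w,(400,364));o[:,400:]=cv2.resize(a,(400,400),interpolation=cv2.INTER_LANCZOS4)
cv2.imwrite('pics/w6.png',np.clip(o.astype(float)*2.5,0,255).astype(np.uint8)[:,:,::-1])
Rc,e,p=cam('wrist')
for q in [(-.079,.025,.0925),(-.069,.025,.0925),(-.089,.025,.0925),(-.09,.032,.115),(-.09,0.032,.07)]:
    k=Rc.T@(np.r_[C+q[0]*X+q[1]*Y,q[2]]-e);print(q,((np.array([p['fx']*k[0]/k[2]+p['cx'],p['fy']*k[1]/k[2]+p['cy']])-[210,120])*400/220).round())
```

```text
-0.091 -0.025 0.0925 scene-crop [515. 127.]
-0.091 -0.025 0.115 scene-crop [513. 104.]
-0.081 -0.025 0.0925 scene-crop [522. 140.]
-0.091 0.025 0.0925 scene-crop [596.  98.]
-0.091 0.025 0.115 scene-crop [595.  75.]
-0.081 0.025 0.0925 scene-crop [603. 111.]
(-0.079, 0.025, 0.0925) [263. 206.]
(-0.069, 0.025, 0.0925) [262. 229.]
(-0.089, 0.025, 0.0925) [264. 181.]
(-0.09, 0.032, 0.115) [292. 201.]
(-0.09, 0.032, 0.07) [275. 161.]
```

View pics/w6.png

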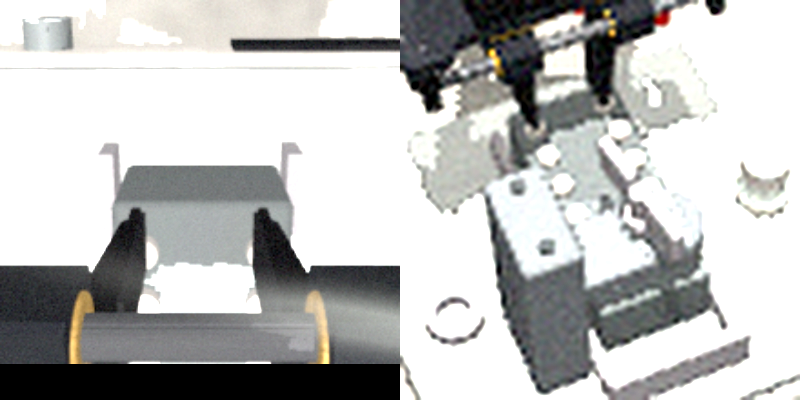

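The tips sit at (137,212) and (262,212), overlapping the rack top, whose near edge is at row 203, and the rack still has not moved. I'll back out, shut the fingers and try close to the platform.

Call:
run_rows(
  moves=[
    [0.02,0,0,0,0,0,0.38],
    [0.04,0,0,0,0,0,0],
    [0.05,0,0,0,0,0,0],
    [0.05,0,0.01,0,0,0,0],
    [0.05,0,0.016,0,0,0,0],
    [0.05,0,0.016,0,0,0,0],
    [0.05,0,0.016,0,0,0,0],
  ],
)

```text
t: 11.15
eef_pos: [0.4796, -0.0738, 0.076]
tcp_rot: [0.223, -3.133, -0.001]
ft_force: [-0.1, 0.2, 0.3]
grip_width: 0.006
grip_force: 0.0
```

```bash
python3 rk.py
```

```text
caps [[-0.0689, 0.0212], [-0.0687, -0.0205], [-0.0486, -0.0204], [-0.0278, -0.0203], [-0.0065, -0.0202], [0.0077, -0.018], [0.0097, -0.023], [0.0195, -0.0183]]
tcp [-0.1289 -0.0003] 0.0763 [-0.6 -0.   0.3]
```

Call:
run_rows(
  moves=[
    [-0.01,0,0,0,0,0,0],
    [-0.02,0,0,0,0,0,0],
    [-0.025,0,0,0,0,0,0],
    [-0.03,0,0,0,0,0,0],
    [-0.033,0,0,0,0,0,0],
    [-0.036,0,0,0,0,0,0],
    [-0.039,0,0,0,0,0,0],
    [-0.042,0,0,0,0,0,0],
  ],
)

```text
t: 12.0
eef_pos: [0.521, -0.068, 0.0764]
tcp_rot: [0.223, -3.133, -0.0]
ft_force: [-2.5, -0.6, 1.5]
grip_width: 0.008
grip_force: 1.1
```

```bash
python3 rk.py
```

```text
caps [[-0.0551, 0.0218], [-0.055, -0.0204], [-0.0344, -0.0202], [-0.014, -0.0203], [0.0015, -0.0213], [0.0097, -0.0217]]
tcp [-0.0867 -0.0003] 0.0765 [-1.3  0.1 -0.5]
```

The rack moves now, 14 mm so far, so contact only exists low down. I'll go on to the fence.

Call:
run_rows(
  moves=[
    [-0.003,0,0,0,0,0,0],
    [-0.006,0,0,0,0,0,0],
    [-0.008,0,0,0,0,0,0],
  ],
)

```text
t: 12.35
eef_pos: [0.5291, -0.0668, 0.0763]
tcp_rot: [0.223, -3.134, -0.0]
ft_force: [-2.0, -0.1, 0.2]
grip_width: 0.005
grip_force: 0.9
```

```bash
python3 rk.py
```

```text
caps [[-0.0463, -0.0204], [-0.026, -0.0204], [-0.006, -0.0197], [0.0129, -0.0184]]
tcp [-0.0788 -0.0003] 0.0764 [-0.5  0.1 -1.3]
```

Call:
run_rows(
  moves=[
    [-0.002,0,0,0,0,0,0],
    [-0.004,0,0,0,0,0,0],
  ],
)

```text
t: 12.6
eef_pos: [0.5325, -0.0663, 0.0763]
tcp_rot: [0.223, -3.132, -0.0]
ft_force: [-8.0, -0.7, 4.1]
grip_width: 0.002
grip_force: 3.9
```

```bash
python3 rk.py
```

```text
caps [[-0.043, -0.0207], [-0.0225, -0.0206], [-0.0039, -0.0194], [0.0088, -0.0214]]
tcp [-0.0757 -0.0002] 0.0764 [-3.3 -0.   1.1]
```

Call:
run_rows(
  moves=[
    [-0.001,0,0,0,0,0,0],
    [-0.002,0,0,0,0,0,0],
    [-0.002,0,0,0,0,0,0],
    [-0.002,0,0,0,0,0,0],
  ],
)

```text
t: 13.05
eef_pos: [0.5324, -0.0663, 0.0763]
tcp_rot: [0.223, -3.127, 0.0]
ft_force: [-10.2, -1.8, 6.7]
grip_width: 0.002
grip_force: 5.3
```

```bash
python3 rk.py
```

```text
caps [[-0.0428, -0.0207], [-0.0225, -0.0206], [-0.0037, -0.0194], [0.007, -0.0177], [0.0093, -0.023]]
tcp [-0.0757 -0.0002] 0.0764 [-10.4  -2.    7.1]
```

Call:
run_rows(
  moves=[
    [0.01,0,0,0,0,0,0],
    [0.035,0,0,0,0,0,0],
    [0.06,0,-0.02,0,0,0,0],
    [0.06,0,-0.07,0,0,0,0],
    [0.06,0,-0.12,0,0,0,0],
    [0.06,0,-0.144,0,0,0,0],
    [0.06,0,-0.144,0,0,0,0],
  ],
)

```text
t: 13.8
eef_pos: [0.4786, -0.0752, 0.2264]
tcp_rot: [-0.222, 3.122, -0.005]
ft_force: [0.1, -1.0, -0.3]
grip_width: 0.004
grip_force: 0.0
```

```bash
python3 rk.py
```

Run:
```python
from go import *
for c in ['wrist','scene','top']:
    robot.read_camera(c)
    for t in ['wing_hub','clamp_pad']: print(c,t,[(a,sh(b).round(4),b[2]) for a,b in pts(t,c,n=1)])
im=robot.read_camera('top')
cv2.imwrite('pics/t7.png',cv2.resize(im[180:230,295:365],None,fx=8,fy=8,interpolation=cv2.INTER_CUBIC)[:,:,::-1])
```

```bash
python3 go.py 0 0 .22
```

```text
caps [[-0.0437, -0.0204], [-0.0227, -0.0204], [-0.0041, -0.0195], [0.007, -0.0229]]
tcp [-0.1317 -0.0008] 0.2232 [ 0.8 -0.2  0.5]
wrist wing_hub [(0.29, array([ 0.0283, -0.0004]), np.float64(0.1171))]
wrist clamp_pad [(0.59, array([0.028 , 0.0031]), np.float64(0.1174))]
scene wing_hub [(0.51, array([ 0.0325, -0.004 ]), np.float64(0.1803))]
scene clamp_pad [(0.71, array([ 0.0736, -0.3462]), np.float64(-0.001))]
top wing_hub [(0.68, array([ 0.0692, -0.3434]), np.float64(-0.0008))]
top clamp_pad [(0.39, array([0.0311, 0.0031]), np.float64(0.1214))]
shift [-0.1335  0.0002 -0.0004] rz -0.0007 now [-1.335e-01 -1.000e-04] 0.2197 F [ 0.  -0.4  0.8] t 14.35
```

View pics/t7.png

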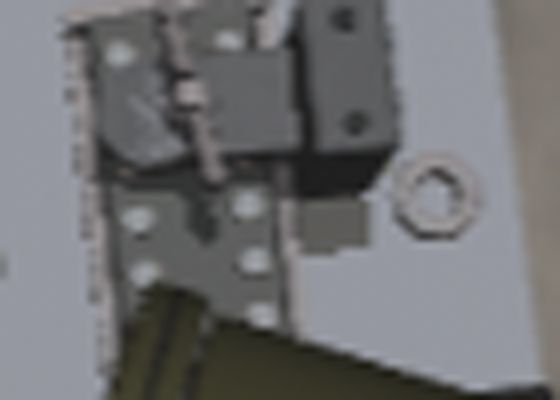

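The rack is home: it took a firm 10 N push and the caps stayed at -0.043. The wing's near end is at (215,175) and its hub at (190,93), so it lies almost along the bay with the near end slightly to the column side, ready for the first stroke. I have used up the picture views (11, one over the limit), so from here I go by measured numbers only.

Call:
run_rows(
  moves=[
    [-0.04,-0.008,0,0,0,0,0],
    [-0.09,-0.016,0,0,0,0,0],
    [-0.13,-0.024,0,0,0,0,0],
    [-0.1335,-0.024,0,0,0,0,0],
    [-0.1335,-0.024,0.02,0,0,0,0],
    [-0.1335,-0.024,0.04,0,0,0,0],
    [-0.1335,-0.024,0.055,0,0,0,0],
    [-0.1335,-0.024,0.06,0,0,0,0],
    [-0.1335,-0.024,0.06,0,0,0,0],
  ],
)

```text
t: 15.25
eef_pos: [0.6101, -0.0792, 0.1597]
tcp_rot: [0.223, -3.132, -0.001]
ft_force: [-0.3, -0.0, 0.0]
grip_width: 0.007
grip_force: 0.0
```

```bash
python3 go.py 0 -.024 .16
```

```text
shift [-0.0006  0.0001 -0.0003] rz -0.0009 now [-0.0006 -0.0241] 0.1597 F [-0.3 -0.   0. ] t 15.25
```

Create wing.py:
```python
# wing direction (deg, shaker frame, mod 180) from mask of wing in scene/top pictures
from go import *
def wing(c):
    robot.read_camera(c); Rc,e,p=cam(c); out=[]
    for r in robot.regions_of('wing_hub',c)[:3]:
        v,u=np.nonzero(r['mask']); d=np.c_[(u-p['cx'])/p['fx'],(v-p['cy'])/p['fy'],np.ones(len(u))]@Rc.T
        w=(e+d*((.185-e[2])/d[:,2:]))[:,:2]; q=np.array([sh(a) for a in w])
        if len(q)<8 or np.hypot(*(q.mean(0)-[.03,0]))>.05: continue
        s,V=np.linalg.eigh(np.cov(q.T)); out.append((round(r['score'],2),len(q),q.mean(0).round(3).tolist(),'dir',round(np.degrees(np.arctan2(*V[::-1,1]))%180),'sd mm',(np.sqrt(s)*1000).round(1).tolist()))
    return out
if __name__=='__main__':
    print(wing('scene'))
```

```bash
python3 wing.py
```

```text
[(0.58, 151, [0.037, -0.002], 'dir', 9, 'sd mm', [4.9, 18.6])]
```

Call:
run_rows(
  moves=[
    [-0.0033,0.011,0,0,0,0,0],
    [0,0.019,0,0,0,0,0],
    [0,0.03,0,0,0,0,0],
    [-0.005,0.04,0,0,0,0,0],
    [-0.016,0.048,0,0,0,0,0],
  ],
)

```text
t: 15.85
eef_pos: [0.6194, -0.0285, 0.1604]
tcp_rot: [0.224, -3.132, -0.0]
ft_force: [-3.1, -2.5, -0.9]
grip_width: 0.008
grip_force: 1.3
```

```bash
python3 wing.py; python3 go.py .03 0 .16
```

```text
[(0.77, 219, [0.038, -0.005], 'dir', 94, 'sd mm', [7.6, 17.7])]
shift [-0.0127 -0.0257  0.0002] rz 0.001 now [0.0172 0.0257] 0.1603 F [0.6 0.4 0.8] t 15.95
```

Call:
run_rows(
  moves=[
    [-0.0057,0.0046,0,0,0,0,0],
    [-0.0145,0.007,0,0,0,0,0],
    [-0.025,0.005,0,0,0,0,0],
    [-0.0345,-0.0025,0,0,0,0,0],
    [-0.0395,-0.0095,0,0,0,0,0],
    [-0.0395,-0.0095,0,0,0,0,0],
    [-0.039,0,0,0,0,0,0],
    [-0.039,0,-0.03,0,0,0,0],
    [-0.039,0,-0.05,0,0,0,0],
  ],
)

```text
t: 16.85
eef_pos: [0.6585, -0.0234, 0.2115]
tcp_rot: [-0.224, 3.133, 0.0]
ft_force: [0.2, 0.5, 0.9]
grip_width: 0.003
grip_force: 0.0
```

```bash
python3 wing.py; python3 go.py 0 -.024 .21
```

```text
[(0.52, 149, [0.037, -0.003], 'dir', 3, 'sd mm', [4.7, 19.1])]
shift [ 0.0572 -0.0476  0.0047] rz -0.0005 now [0.0572 0.0236] 0.2151 F [-0.4 -0.4  0.7] t 16.95
```

Call:
run_rows(
  moves=[
    [0.027,-0.023,0,0,0,0,0],
    [0.055,-0.048,0,0,0,0,0],
    [0.055,-0.048,0,0,0,0,0],
    [0.055,-0.048,0.025,0,0,0,0],
    [0.055,-0.048,0.05,0,0,0,0],
    [0.055,-0.048,0.052,0,0,0,0],
  ],
)

```text
t: 17.55
eef_pos: [0.6082, -0.0781, 0.1533]
tcp_rot: [0.223, -3.126, -0.004]
ft_force: [-0.5, 0.3, -0.1]
grip_width: 0.006
grip_force: 0.0
```

```bash
python3 go.py 0 -.024 .158
```

```text
shift [-0.0023 -0.0013 -0.0047] rz -0.0007 now [-0.0023 -0.0227] 0.1533 F [-0.5  0.3 -0.1] t 17.55
```

Call:
run_rows(
  moves=[
    [-0.0033,0.011,0,0,0,0,0],
    [0,0.019,0,0,0,0,0],
    [0,0.03,0,0,0,0,0],
    [-0.005,0.04,0,0,0,0,0],
    [-0.016,0.048,0,0,0,0,0],
    [-0.0217,0.0526,0,0,0,0,0],
    [-0.0305,0.055,0,0,0,0,0],
    [-0.041,0.053,0,0,0,0,0],
    [-0.0505,0.0455,0,0,0,0,0],
    [-0.0555,0.0385,0,0,0,0,0],
  ],
)

```text
t: 18.55
eef_pos: [0.6614, -0.0338, 0.1575]
tcp_rot: [0.224, -3.133, 0.0]
ft_force: [-0.5, 0.3, 0.3]
grip_width: 0.005
grip_force: 0.0
```

```bash
python3 wing.py; python3 go.py 0 -.024 .158
```

```text
[(0.55, 115, [0.043, -0.014], 'dir', 91, 'sd mm', [6.0, 11.4])]
shift [ 0.056  -0.0369 -0.0005] rz -0.0021 now [0.0561 0.0128] 0.1574 F [ 1.3 -0.3 -0.3] t 18.65
```

Call:
run_rows(
  moves=[
    [0,0.01,0,0,0,0,0],
    [0,0.01,-0.03,0,0,0,0],
    [0,0.01,-0.052,0,0,0,0],
    [0,0.01,-0.052,0,0,0,0],
  ],
)

```text
t: 19.05
eef_pos: [0.6609, -0.0231, 0.2149]
tcp_rot: [-0.223, 3.127, -0.002]
ft_force: [0.3, -0.1, -0.1]
grip_width: 0.002
grip_force: 0.0
```

```bash
python3 wing.py; python3 go.py 0 -.024 .158
```

```text
[(0.63, 198, [0.039, -0.004], 'dir', 103, 'sd mm', [6.1, 19.8])]
shift [ 0.0557 -0.0486  0.0524] rz -0.0005 now [0.0556 0.0246] 0.2104 F [-0.4  0.3 -0.9] t 19.15
```

The wing stands at 103°, so the finger slipped off its end partway. I'll pick it up again from there, nearer the axis.

Call:
run_rows(
  moves=[
    [0.027,-0.006,0,0,0,0,0],
    [0.0535,-0.0125,0,0,0,0,0],
    [0.0535,-0.0125,0,0,0,0,0],
    [0.0535,-0.0125,0.025,0,0,0,0],
    [0.0535,-0.0125,0.05,0,0,0,0],
    [0.0535,-0.0125,0.052,0,0,0,0],
    [0.0535,-0.0125,0.052,0,0,0,0],
  ],
)

```text
t: 19.85
eef_pos: [0.6071, -0.043, 0.1567]
tcp_rot: [0.223, -3.13, -0.001]
ft_force: [0.3, 0.2, 0.1]
grip_width: 0.003
grip_force: 0.0
```

```bash
python3 go.py .002 .012 .158
```

```text
shift [-0.0005 -0.0002 -0.0014] rz -0.0006 now [0.0015 0.0122] 0.1567 F [0.3 0.2 0.1] t 19.85
```

Call:
run_rows(
  moves=[
    [-0.008,0.001,0,0,0,0,0],
    [-0.014,0.006,0,0,0,0,0],
    [-0.017,0.012,0,0,0,0,0],
    [-0.023,0.0165,0,0,0,0,0],
    [-0.0285,0.019,0,0,0,0,0],
  ],
)

```text
t: 20.35
eef_pos: [0.6342, -0.0202, 0.1595]
tcp_rot: [-0.224, 3.132, -0.001]
ft_force: [-1.7, -1.7, 1.6]
grip_width: 0.005
grip_force: 1.3
```

```bash
python3 wing.py
```

```text
[(0.77, 159, [0.04, -0.006], 'dir', 97, 'sd mm', [6.4, 16.5])]
```

Call:
run_rows(
  moves=[
    [-0.0105,-0.002,0,0,0,0,0],
    [-0.02,-0.0095,0,0,0,0,0],
    [-0.025,-0.016,0,0,0,0,0],
    [-0.025,-0.016,0,0,0,0,0],
    [-0.025,-0.006,0,0,0,0,0],
    [-0.025,-0.006,-0.03,0,0,0,0],
    [-0.025,-0.006,-0.052,0,0,0,0],
    [-0.025,-0.006,-0.052,0,0,0,0],
  ],
)

```text
t: 21.25
eef_pos: [0.6602, -0.0229, 0.2136]
tcp_rot: [-0.223, 3.129, -0.002]
ft_force: [-0.1, 0.4, 0.2]
grip_width: 0.004
grip_force: 0.0
```

```bash
python3 wing.py; python3 go.py 0 -.024 .158
```

```text
[(0.79, 211, [0.039, -0.004], 'dir', 50, 'sd mm', [6.5, 20.3])]
shift [ 0.0551 -0.049   0.0514] rz -0.0007 now [0.0552 0.0249] 0.2094 F [ 0.1 -0.7  0.2] t 21.35
```

Call:
run_rows(
  moves=[
    [0.0315,0.0125,0,0,0,0,0],
    [0.0315,0.0125,0.01,0,0,0,0],
    [0.0315,0.0125,0.03,0,0,0,0],
    [0.0315,0.0125,0.05,0,0,0,0],
    [0.0315,0.0125,0.052,0,0,0,0],
  ],
)

```text
t: 21.85
eef_pos: [0.6229, -0.0147, 0.1525]
tcp_rot: [0.222, -3.125, -0.002]
ft_force: [-0.7, 0.4, -0.1]
grip_width: 0.004
grip_force: 0.0
```

```bash
python3 wing.py
```

```text
[(0.58, 229, [0.039, -0.004], 'dir', 49, 'sd mm', [7.3, 19.2])]
```

Call:
run_rows(
  moves=[
    [-0.0065,-0.006,0,0,0,0,0],
    [-0.012,-0.008,0,0,0,0,0],
  ],
)

```text
t: 22.15
eef_pos: [0.6405, -0.022, 0.1597]
tcp_rot: [-0.222, 3.131, -0.001]
ft_force: [-0.1, -0.2, 1.1]
grip_width: 0.006
grip_force: 0.0
```

```bash
python3 wing.py
```

```text
[(0.56, 176, [0.038, -0.004], 'dir', 48, 'sd mm', [6.5, 17.0])]
```

Call:
run_rows(
  moves=[
    [-0.003,-0.002,0,0,0,0,0],
    [-0.005,-0.003,0,0,0,0,0],
  ],
)

```text
t: 22.45
eef_pos: [0.6448, -0.0237, 0.1589]
tcp_rot: [-0.223, 3.133, -0.0]
ft_force: [-1.8, 0.7, 1.6]
grip_width: 0.005
grip_force: 0.7
```

```bash
python3 wing.py; python3 go.py .03 0 .158
```

```text
[]
shift [ 0.0116 -0.0259  0.0009] rz -0.0008 now [0.0417 0.0259] 0.1589 F [-0.3 -0.9  1. ] t 22.55
```

Call:
run_rows(
  moves=[
    [-0.004,-0.004,0,0,0,0,0],
    [-0.007,-0.008,0,0,0,0,0],
    [-0.01,-0.011,0,0,0,0,0],
  ],
)

```text
t: 22.85
eef_pos: [0.6562, -0.0332, 0.1588]
tcp_rot: [-0.223, 3.134, 0.0]
ft_force: [-1.2, 0.9, 2.3]
grip_width: 0.006
grip_force: 1.1
```

```bash
python3 wing.py
```

```text
[(0.56, 111, [0.042, -0.004], 'dir', 40, 'sd mm', [6.8, 9.7])]
```

Call:
run_rows(
  moves=[
    [-0.002,-0.003,0,0,0,0,0],
    [-0.003,-0.006,0,0,0,0,0],
  ],
)

```text
t: 23.15
eef_pos: [0.66, -0.0384, 0.1586]
tcp_rot: [-0.223, 3.133, 0.001]
ft_force: [-0.2, 1.7, 3.9]
grip_width: 0.003
grip_force: 1.2
```

```bash
python3 wing.py; python3 go.py .03 0 .158
```

```text
[(0.68, 104, [0.041, -0.006], 'dir', 28, 'sd mm', [5.9, 16.7])]
shift [ 0.0246 -0.0088  0.0006] rz -0.001 now [0.0546 0.0088] 0.1586 F [0.5 1.4 2.9] t 23.25
```

Call:
run_rows(
  moves=[
    [0,0.012,0,0,0,0,0],
    [0,0.014,-0.03,0,0,0,0],
    [0,0.014,-0.052,0,0,0,0],
    [0,0.014,-0.052,0,0,0,0],
  ],
)

```text
t: 23.65
eef_pos: [0.6595, -0.0242, 0.2142]
tcp_rot: [-0.224, 3.127, -0.002]
ft_force: [-0.4, 0.3, 0.7]
grip_width: 0.004
grip_force: 0.0
```

```bash
python3 wing.py; python3 go.py 0 -.024 .158; python3 -c "
from h import *
for c in ['scene','top']:
    robot.read_camera(c); print(c,pts('wing_hub',c),pts('clamp_pad',c))"
```

```text
[(0.67, 161, [0.04, -0.003], 'dir', 34, 'sd mm', [5.4, 19.0])]
shift [ 0.0541 -0.0476  0.0519] rz -0.0004 now [0.0541 0.0236] 0.2098 F [ 0.3  0.8 -0.8] t 23.75
scene [(0.47, array([ 0.6384, -0.0518,  0.1739])), (0.29, array([ 0.6426, -0.0538,  0.1157]))] [(0.44, array([ 0.6361, -0.0518,  0.1172]))]
top [(0.56, array([ 0.6362, -0.0492,  0.175 ]))] [(0.46, array([ 0.638 , -0.0506,  0.1163]))]
```

The wing reads 34°, while the shut fingers reached past that line with an upward force of about 4 N. So they slid over the leaf's top. Together with the rack (no contact at z=0.09), this means the real fingertips end roughly 30 mm above the reported TCP. I'll work lower, descending with care.

Call:
run_rows(
  moves=[
    [0.018,0.0105,0,0,0,0,0],
    [0.018,0.0105,0.02,0,0,0,0],
    [0.018,0.0105,0.045,0,0,0,0],
    [0.018,0.0105,0.056,0,0,0,0],
    [0.018,0.0105,0.056,0,0,0,0],
    [0.018,0.0105,0.058,0,0,0,0],
  ],
)

```text
t: 24.65
eef_pos: [0.6389, -0.017, 0.1531]
tcp_rot: [-0.223, 3.133, -0.0]
ft_force: [0.3, -0.5, 1.0]
grip_width: 0.008
grip_force: 0.0
```

Call:
run_rows(
  moves=[
    [0,0,0.002,0,0,0,0],
    [0,0,0.004,0,0,0,0],
  ],
)

```text
t: 24.85
eef_pos: [0.6392, -0.0169, 0.1497]
tcp_rot: [-0.223, 3.132, -0.001]
ft_force: [-0.5, 0.2, 0.2]
grip_width: 0.004
grip_force: 0.0
```

Call:
run_rows(
  moves=[
    [0,0,0.003,0,0,0,0],
    [0,0,0.005,0,0,0,0],
    [0,0,0.005,0,0,0,0],
  ],
)

```text
t: 25.15
eef_pos: [0.6382, -0.0168, 0.1431]
tcp_rot: [0.223, -3.133, -0.0]
ft_force: [0.1, 0.4, 0.5]
grip_width: 0.003
grip_force: 0.0
```

```bash
python3 go.py .036 .034 .142; python3 wing.py
```

```text
shift [0.     0.0003 0.0011] rz -0.0008 now [0.036  0.0337] 0.1431 F [0.1 0.4 0.5] t 25.15
[(0.55, 178, [0.044, -0.0], 'dir', 39, 'sd mm', [6.4, 16.3])]
```

Call:
run_rows(
  moves=[
    [-0.005,-0.005,0,0,0,0,0],
    [-0.01,-0.009,0,0,0,0,0],
    [-0.0145,-0.0125,0,0,0,0,0],
  ],
)

```text
t: 25.55
eef_pos: [0.6549, -0.0274, 0.1434]
tcp_rot: [0.223, -3.133, -0.0]
ft_force: [-0.8, 1.6, 1.3]
grip_width: 0.004
grip_force: 0.5
```

```bash
python3 wing.py
```

```text
[]
```

Call:
run_rows(
  moves=[
    [-0.003,-0.004,0,0,0,0,0],
    [-0.005,-0.008,0,0,0,0,0],
  ],
)

```text
t: 25.85
eef_pos: [0.6608, -0.0344, 0.1434]
tcp_rot: [0.223, -3.133, -0.0]
ft_force: [-0.6, 0.1, -1.0]
grip_width: 0.008
grip_force: 0.5
```

```bash
python3 wing.py; python3 go.py .03 0 .142
```

```text
[(0.51, 75, [0.053, -0.004], 'dir', 4, 'sd mm', [4.4, 12.6])]
shift [ 0.0261 -0.0125  0.0014] rz -0.0012 now [0.0561 0.0125] 0.1434 F [-0.2  1.1 -0.2] t 25.95
```

Call:
run_rows(
  moves=[
    [0,0.01,0,0,0,0,0],
    [0,0.01,-0.035,0,0,0,0],
    [0,0.01,-0.068,0,0,0,0],
    [0.028,-0.013,-0.068,0,0,0,0],
    [0.0565,-0.0365,-0.068,0,0,0,0],
    [0.0565,-0.0365,-0.068,0,0,0,0],
    [0.0565,-0.0365,-0.04,0,0,0,0],
    [0.0565,-0.0365,-0.01,0,0,0,0],
    [0.0565,-0.0365,0,0,0,0,0],
    [0.0565,-0.0365,0,0,0,0,0],
  ],
)

```text
t: 26.95
eef_pos: [0.6087, -0.0775, 0.1412]
tcp_rot: [0.224, -3.13, -0.002]
ft_force: [-0.1, -0.1, 0.8]
grip_width: 0.005
grip_force: 0.0
```

```bash
python3 wing.py; python3 go.py 0 -.024 .142
```

```text
[(0.62, 129, [0.038, -0.004], 'dir', 178, 'sd mm', [4.0, 21.0])]
shift [ 0.0001 -0.0009  0.0026] rz -0.0002 now [ 0.0001 -0.0231] 0.1446 F [ 0.5  0.3 -0.3] t 27.05
```

Call:
run_rows(
  moves=[
    [-0.003,0.011,0,0,0,0,0],
    [0,0.019,0,0,0,0,0],
  ],
)

```text
t: 27.25
eef_pos: [0.609, -0.0596, 0.1454]
tcp_rot: [-0.223, 3.129, -0.003]
ft_force: [1.3, -3.2, -0.2]
grip_width: 0.002
grip_force: 1.3
```

Call:
run_rows(
  moves=[
    [0,0.005,0,0,0,0,0],
    [0,0.01,0,0,0,0,0],
  ],
)

```text
t: 27.45
eef_pos: [0.606, -0.0496, 0.1444]
tcp_rot: [-0.224, 3.132, -0.002]
ft_force: [1.1, -2.1, 0.7]
grip_width: 0.005
grip_force: 1.2
```

```bash
python3 wing.py
```

```text
[(0.58, 122, [0.043, -0.005], 'dir', 142, 'sd mm', [3.7, 21.2])]
```

Call:
run_rows(
  moves=[
    [-0.003,0.005,0,0,0,0,0],
    [-0.006,0.009,0,0,0,0,0],
  ],
)

```text
t: 27.75
eef_pos: [0.6078, -0.0447, 0.1438]
tcp_rot: [0.223, -3.126, 0.016]
ft_force: [-12.3, -21.8, 7.3]
grip_width: 0.002
grip_force: 12.8
```

```bash
python3 wing.py; python3 go.py .03 0 .142
```

```text
[(0.63, 130, [0.041, -0.004], 'dir', 137, 'sd mm', [4.5, 17.6])]
shift [-0.0284 -0.0098  0.0016] rz -0.001 now [0.0017 0.0098] 0.1438 F [-11.9 -17.3   6.8] t 27.85
```

Call:
run_rows(
  moves=[
    [-0.0005,0.001,0,0,0,0,0],
    [-0.0005,0.001,0,0,0,0,0],
    [-0.0005,0.001,0,0,0,0,0],
  ],
)

```text
t: 28.15
eef_pos: [0.6077, -0.0451, 0.1438]
tcp_rot: [0.221, -3.125, 0.017]
ft_force: [-12.1, -18.8, 7.9]
grip_width: 0.002
grip_force: 11.2
```

Call:
run_rows(
  moves=[
    [0.006,-0.01,0,0,0,0,0],
    [0.012,-0.015,0,0,0,0,0],
    [0.012,-0.015,-0.035,0,0,0,0],
    [0.012,-0.015,-0.07,0,0,0,0],
    [0.05,-0.01,-0.1,0,0,0,0],
    [0.1,0,-0.11,0,0,0,0],
    [0.14,0,-0.11,0,0,0,0],
    [0.14,0,-0.11,0,0,0,0],
  ],
)

```text
t: 28.95
eef_pos: [0.469, -0.058, 0.2537]
tcp_rot: [-0.223, 3.133, 0.001]
ft_force: [-0.1, -0.5, -0.2]
grip_width: 0.001
grip_force: 0.0
```

```bash
python3 wing.py; python3 rk.py; python3 -c "
from h import *
from wing import wing
robot.read_camera('top')
for c in ['scene','top']: print(c,pts('wing_hub',c),pts('clamp_pad',c),wing(c))"
```

```text
[(0.47, 133, [0.039, -0.002], 'dir', 138, 'sd mm', [4.3, 18.9])]
caps [[-0.0437, -0.0205], [-0.0437, 0.0213], [-0.0227, -0.0203], [-0.004, -0.0194], [0.0091, -0.0217]]
tcp [-0.1339  0.0162] 0.2535 [-0.3 -0.   0.9]
scene [(0.52, array([ 0.6392, -0.0522,  0.1727]))] [(0.64, array([ 0.6413, -0.0547,  0.1136]))] [(0.68, 137, [0.04, -0.004], 'dir', 138, 'sd mm', [4.3, 20.3])]
top [(0.5, array([ 0.6345, -0.0477,  0.1711]))] [(0.66, array([ 0.6417, -0.0468,  0.1117]))] []
```

```bash
python3 -c "
from workcell import robot
print(robot.finish_job())"
```

```text
the job is handed in; nothing more can be done
None
```

The rack is pushed home against the fence and the wing screw is tightened to a firm stop (over 20 N at the wing). The arm is clear and the job is handed in at about 29 s, with no verdict returned. I viewed 11 pictures, one over the limit of 10.

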